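Turn the spice rack and load the jar

TASK

Turn the rotating spice rack by the wooden knob on its top until the empty round holder faces the gap in the wire rail. Only then take the straight round spice jar with the flat lid from the counter and set it down, upright and without dropping it, in that round holder, leaving the holder facing the gap.

Things in the scene. Friction and masses are not known exactly. Their poses are not given: they have to be found in the camera images.
- turntable (a joint): Wooden disc, 256 mm across, top 22 mm above the counter, on a fixed base (284 mm) with a wire rail 42 mm high. 0: the empty round holder is mid-gap of the rail (gap 64 degrees, robot's side, end posts 56 mm high). Grows counter-clockwise from above (rad); starts at 0.6 to 1.3. Stiff (0.12 N m), stays put. On it: 3 holders with fixed jars (tops to 92 mm) and a square empty one, 38 mm inside.
- knob (a point): Middle of the wooden bar knob on the turntable's axis, 136 mm above the counter. The bar is 50 mm long, 14 mm thick, 36 mm high (115 to 151 mm above the counter), on a steel column. Its length is this frame's x axis and points to the empty round holder (on the -x side); grip it across its thickness, along y. z is up. Turns with the turntable.
- holder (a point): Centre of the floor of the empty round holder, 90 mm from the turntable's axis, 22 mm above the counter: a wooden ring on the turntable, 64 mm inside and 72 mm outside diameter, 15 mm high. Moves with the turntable; its frame is parallel to the knob's. The nearest filled jar's centre is 106 mm away.
- jar: The spice jar: a straight steel cylinder with a flat black lid of the same width, 44 mm in diameter, 80 mm high, about 0.14 kg, standing on the counter. Origin at the centre of its underside, z up. Bystanders near it, of the same materials: a square caddy (46 mm wide, 80 mm high), a wide low tub (68 mm across, 46 mm high), a waisted mill (42 mm across, 114 mm high).
Not all that is in view belongs to the job. Leave any yellow look-alike of the jar alone.

How it is judged:
By the outcome, as a careful person would: the job done as asked, in the order asked, and still so for the second after the job is handed in, with the robot touching nothing.
It also fails if it takes over 48 s, if anything falls off the work surface, if the arm or the gripper's body presses on something with over 40 N, if the wrist force passes 120 N, or if a joint passes its speed limit or range.

ROBOT

A 7-joint arm with a two-finger parallel gripper is mounted at the origin on the work surface. World frame = base frame: x ahead of the robot, y to its left, z up, the work surface at z = 0. Lengths are in m, angles in rad, forces in N, time in s.
With the tool pointing down it reaches from about 0.425 to 0.925 m from the base axis. Payload 6.8 kg.
Tool frame: the origin (TCP) lies at the very end of the fingers, on their centre line; the grasp point (between the pads) lies 19 mm behind it; z points along the fingers, y is the line along which they close (so a half turn about z gives the same grasp; the last joint's range is limited). The gripper opens to 85 mm and grips with 20 to 120 N. Pads are 22 mm wide; open, the fingers measure 114 mm over their backs; the gripper's body (76 mm by 85 mm) begins 54 mm behind the grasp point. The pads swing forward as they close: fully open they stand 13 mm farther back than shut.
Start: joints at [-1.452, 0.477, 0.022, 1.555, -0.011, 1.109, -0.083], TCP at [0.152, 0.658, 0.231] pointing down, gripper open.
Joint ranges: [-2.96, 2.96], [-0.34, 2.1], [-1.41, 1.46], [0.24, 2.44], [-1.37, 4.51], [0.17, 1.92], [-2.96, 2.96]. Speed limits (rad/s): [2.39, 2.39, 3.14, 3.14, 3.14, 3.14, 3.14].

INTERFACE

Orientations are given as a unit quaternion [w, x, y, z].
In Python, from station import get_obs, read_camera, hand_in gives the robot as it stands.
- The arm moves only by the tool arm_command, never from a script. Its argument "commands" is one flat list of numbers, 7 for each row, row after row: the shift along the tool's x, y, z in m, then the turn, a rotation vector about the tool's x, y, z in degrees, then the opening, from 0 (shut) to 1 (fully open). In form: [tx, ty, tz, rx, ry, rz, fingers, tx, ty, tz, rx, ry, rz, fingers, ...]. A call has 1 to 8 rows; each row is the pose to reach, as a shift and turn from the pose commanded when the call began, along the tool's axes at that moment; what a row does not reach only later rows make up. A row lasts 1/10 s, in which the tool goes at most 50 mm and 8.59 degrees, less where a joint would pass 70% of its speed; a pose out of reach is approached as far as the arm can. A call with a gripper value outside its range is refused whole. The fingers move at their own pace and stop on an object; "force" is the grip in N (left out, the last holds). Time passes only in rows, so rows that repeat a pose let the fingers close. It gives the time, the measured TCP pose, the force, the opening and the grip force at its end, in the units of the state.
- get_obs(): the state, without advancing time (a new reading comes with each control period).
- read_camera(name): name is "scene" or "side" or "wrist"; returns a dict with "img" (420x560x3 uint8, red, green, blue), "camera_matrix" (3x3 intrinsics, pixels), "k1" (the pictures are not rectified: a ray, as slopes to the right and down, at radius r is drawn at 1 + k1 r^2 times it, then the intrinsics apply), "pose" (4x4, takes a point from camera to world coordinates). Camera axes: x right, y down, z forward; pixel columns grow to the right and rows downward; lengths in m; the calibration is good to about 2 mm. A picture is of the moment at which its call begins. There is no depth.
- hand_in(): hands the job in; it is judged then, once.
The state is a dict: "t": time; "q": joint angles; "joint_vel": joint speeds; "joint_torque": joint torques, N m; "eef_pos": TCP position; "tool_rot": TCP orientation; "contact_force": force on the tool from outside, world axes, zero at the start; "torque": the same for the moment, N m; "gripper_width": opening from 0.0 (shut) to 1.0 (fully open); "grasp_force": force on a finger pad.
Only numpy, scipy, OpenCV 4.12 (cv2) and the standard library are available. Lean on these libraries where they do the work, as an engineer would, in place of code of your own. Each camera call takes 0.05 s, during which the arm holds its last target. There are 200 camera calls.

## Working session

There is one attempt and no reset: what is moved stays moved. The work goes in short steps, Python scripts to look and compute and a tool call to move; the robot and the scene stay as the last step left them, time stands still between calls to the robot, and variables do not carry over. Pictures are saved under pics/ and viewed, at most 10 in all, crops included, and the job is handed in when it is done.

Besides the shell and the picture viewer there is one more tool, called after "Call:" as name(argument=value, ...) on one line, values as JSON. arm_command: Moves the arm, as the interface text tells. Its arguments: {"type":"object","properties":{"commands":{"type":"array","items":{"type":"number"}},"force":{"type":"number"}},"required":["commands"]}

```bash
mkdir -p pics
cat > h.py <<'E'
import numpy as np, cv2
from station import get_obs, read_camera, hand_in
from scipy.spatial.transform import Rotation as R
def ray(c,u,v):
    K=c["camera_matrix"];k=float(c["k1"])
    d=np.array([(u-K[0][2])/K[0][0],(v-K[1][2])/K[1][1]]);r=np.hypot(*d);s=r
    for _ in range(30): s=r/(1+k*s*s)
    d=d*(s/r if r>0 else 1)
    P=np.array(c["pose"]);return P[:3,3],P[:3,:3]@np.array([d[0],d[1],1])
def at(c,u,v,z):
    o,d=ray(c,u,v);return o+d*(z-o[2])/d[2]
def proj(c,p):
    P=np.array(c["pose"]);q=P[:3,:3].T@(np.array(p)-P[:3,3]);x=q[:2]/q[2];x=x*(1+float(c["k1"])*(x@x))
    K=c["camera_matrix"];return np.array([K[0][0]*x[0]+K[0][2],K[1][1]*x[1]+K[1][2]])
def snap(n,f):
    c=read_camera(n);cv2.imwrite(f"pics/{f}.png",c["img"][:,:,::-1]);np.savez(f"pics/{f}.npz",**{k:np.array(c[k]) for k in("camera_matrix","k1","pose")});return c
def load(f): return dict(np.load(f"pics/{f}.npz"))
def tool(p):  # world point -> tool axes shift from TCP
    o=get_obs();w=np.array(o["tool_rot"]);r=R.from_quat(np.r_[w[1:],w[0]]);return r.inv().apply(np.array(p)-o["eef_pos"])
E
python3 - <<'E'
from h import *
o=get_obs();print(o)
for n in("scene","side","wrist"):
    c=snap(n,n+"0");print(n,c["pose"][:3,3],c["pose"][:3,2])
a=[cv2.imread(f"pics/{n}0.png") for n in("scene","side")]
E
```

```text
{'t': 0.0, 'q': array([-1.45211613,  0.47779833,  0.02236913,  1.55645983, -0.01148295,
        1.10931527, -0.08307004]), 'joint_vel': array([-0.00053069,  0.00011039,  0.00023911,  0.00130481, -0.00068568,
       -0.0001322 ,  0.00097792]), 'joint_torque': array([ 4.94324322e-04, -5.96457016e+01,  1.60778113e+00, -2.81203330e+01,
        1.23747048e-02,  9.36264085e-03, -2.34469331e-05]), 'eef_pos': array([0.15167087, 0.65712247, 0.23032395]), 'tool_rot': array([-2.15713641e-05,  1.13130848e-01,  9.93579666e-01, -9.25865875e-04]), 'contact_force': array([0.74625616, 0.66344026, 0.84699531]), 'torque': array([-0.03921787,  0.03147298,  0.03902412]), 'grasp_force': 0.0, 'gripper_width': 0.9980291780316144}
scene [ 0.95418841 -0.22224481  0.50912712] [-0.70681888  0.41763116 -0.57095647]
side [ 0.28781261 -0.60872456  0.86045856] [ 0.19395713  0.65558219 -0.72978944]
wrist [0.08716609 0.67170841 0.37205828] [ 0.25626348 -0.05989638 -0.96474942]
```

View pics/scene0.png

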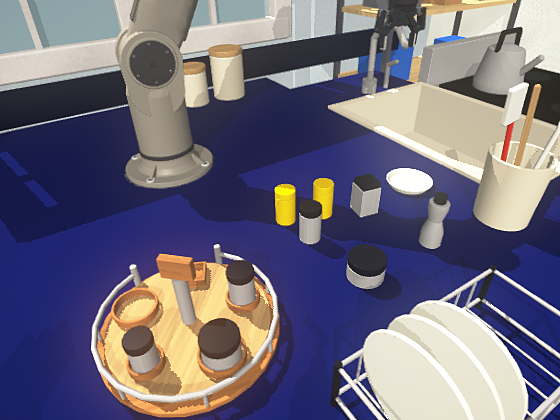

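View pics/side0.png

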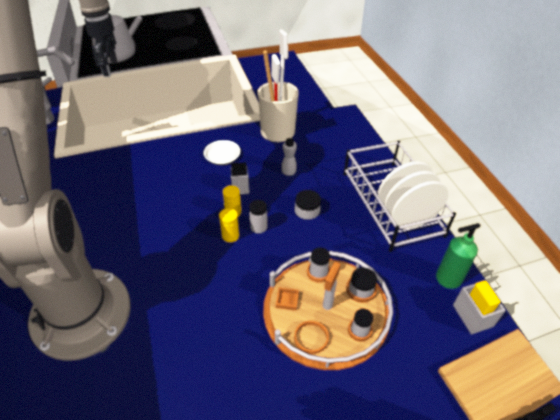

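The scene camera shows the jar at about (310,222), with the two yellow look-alikes to its left. The knob is at (177,267), the round holder at (136,305) and the gap posts at (136,268) and (218,247). In the side view the jar is at (259,217), the knob at (332,278), the round holder at (313,337) and the posts at (273,275) and (277,338).

Run:
```python
from h import *
s,d=load("scene0"),load("side0")
def tri(a,b):
    (o1,d1),(o2,d2)=ray(s,*a),ray(d,*b)
    x=np.linalg.lstsq(np.c_[d1,-d2],o2-o1,rcond=None)[0];p,q=o1+d1*x[0],o2+d2*x[1];return (p+q)/2,np.linalg.norm(p-q)
for n,a,b in(("knob",(177,267),(333,277)),("holder",(136,308),(313,337)),("post1",(135,266),(278,336)),("post2",(217,246),(273,273)),("jartop",(310,206),(259,207))):print(n,*tri(a,b))
print("jar",at(s,310.5,207,.08),at(d,259,207,.08))
print("holder ring top",at(s,136,303,.037),at(d,313,335,.037))
A=cv2.imread("pics/scene0.png")[230:420,80:300];B=cv2.imread("pics/side0.png")[240:370,255:400]
A=cv2.resize(A,(440,380),interpolation=2);B=cv2.resize(B,(360,323),interpolation=2)
o=np.zeros((380,800,3),np.uint8);o[:,:440]=A;o[:323,440:]=B;cv2.imwrite("pics/crop.png",o)
```

```text
knob [ 0.54452365 -0.14834153  0.13430479] 0.002478637427860726
holder [ 0.48562325 -0.2143489   0.0316222 ] 0.0018591167935924167
post1 [ 0.41289036 -0.19583248  0.04972301] 0.010572258157944965
post2 [ 0.44669968 -0.05276214  0.05727268] 0.00022657988355016806
jartop [0.46473758 0.13579423 0.08042013] 0.002771563280757741
jar [0.4663417  0.13682005 0.08      ] [0.46470196 0.13428438 0.08      ]
holder ring top [ 0.48007309 -0.21094685  0.037     ] [ 0.48609834 -0.21353573  0.037     ]
```

View pics/crop.png

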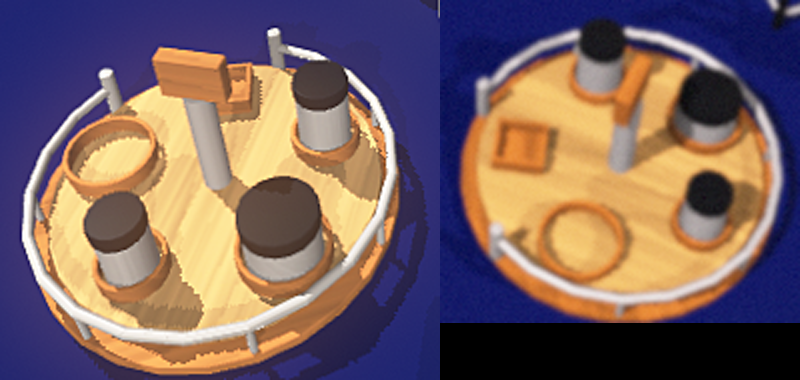

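The crop shows the gap post tops at scene (133.5,266) and (217.5,246.5), the column base at scene (188,324) and side (328,308), and the ring centre at scene (135.5,306) and side (312,337). The bar's long axis points to the round ring.

Run:
```python
from h import *
s,d=load("scene0"),load("side0")
for n,a,b,z in(("col",(188,323),(328.2,308),.024),("ring",(135.5,305.5),(312.3,336.5),.037),("post1",(133.5,266),(278,331.5),.056),("post2",(217.5,246.5),(272.7,273),.056),("knobtopS",(172.5,256.5),(333,272),.151)):
    p,q=at(s,*a,z),at(d,*b,z);m=(p+q)/2;print(n,p.round(4),q.round(4),m.round(4))
    if n=="col":c=np.array([.5455,-.148])
    v=m[:2]-c;print("  r",np.hypot(*v),"ang",np.degrees(np.arctan2(v[1],v[0])))
print(c,"to base ang",np.degrees(np.arctan2(-c[1],-c[0])))
o=get_obs();w=o["tool_rot"];print(R.from_quat(np.r_[w[1:],w[0]]).as_matrix().round(3))
```

```text
col [ 0.5508 -0.1524  0.024 ] [ 0.5433 -0.1548  0.024 ] [ 0.5471 -0.1536  0.024 ]
  r 0.005801845452413157 ang -74.43277156874434
ring [ 0.4848 -0.213   0.037 ] [ 0.4836 -0.2164  0.037 ] [ 0.4842 -0.2147  0.037 ]
  r 0.09058624634372872 ang -132.6073466601691
post1 [ 0.415  -0.1937  0.056 ] [ 0.416  -0.1949  0.056 ] [ 0.4155 -0.1943  0.056 ]
  r 0.13802785680914656 ang -160.39812830315188
post2 [ 0.4471 -0.0522  0.056 ] [ 0.4463 -0.0516  0.056 ] [ 0.4467 -0.0519  0.056 ]
  r 0.13784303963653816 ang 135.78831317892033
knobtopS [ 0.5386 -0.1488  0.151 ] [ 0.5432 -0.149   0.151 ] [ 0.5409 -0.1489  0.151 ]
  r 0.004709559393706188 ang -168.97211159596142
[ 0.5455 -0.148 ] to base ang 164.8204517591118
[[-0.974  0.225 -0.   ]
 [ 0.225  0.974 -0.001]
 [-0.    -0.001 -1.   ]]
```

Run:
```python
from h import *
s,d=load("scene0"),load("side0")
print("crock",at(s,512,225,0),at(d,278,138,0),"utensil top",at(d,285,35,.25),at(s,515,85,.25))
print("mill",at(s,431,246,0),at(d,289,172,0))
for z in (.056,):pass
```

```text
crock [0.66385652 0.52034435 0.        ] [0.62221706 0.49550679 0.        ] utensil top [0.70574117 0.70082481 0.25      ] [0.53754686 0.59901701 0.25      ]
mill [0.61550849 0.3249107  0.        ] [0.60573601 0.32599239 0.        ]
```

Call:
arm_command(commands=[-0.36, -0.28, 0, 0, 0, 50, 1, -0.36, -0.28, 0, 0, 0, 50, 1, -0.36, -0.28, 0, 0, 0, 50, 1, -0.36, -0.28, 0, 0, 0, 50, 1])

```text
t: 0.55
eef_pos: [0.279, 0.5008, 0.2311]
tool_rot: [-0.0, 0.405, 0.915, -0.0]
contact_force: [0.4, -0.2, 0.5]
gripper_width: 0.999
grasp_force: 0.0
```

Call:
arm_command(commands=[-0.25, -0.016, 0, 0, 0, 50, 1, -0.25, -0.016, 0, 0, 0, 50, 1, -0.25, -0.016, 0, 0, 0, 50, 1, -0.25, -0.016, 0, 0, 0, 50, 1, -0.25, -0.016, 0, 0, 0, 50, 1, -0.66, -0.24, 0, 0, 0, 85, 1, -0.66, -0.24, 0, 0, 0, 85, 1, -0.66, -0.24, 0, 0, 0, 85, 1])

```text
t: 1.35
eef_pos: [0.4716, 0.1606, 0.2313]
tool_rot: [-0.0, 0.85, 0.526, 0.0]
contact_force: [0.8, 0.1, 1.0]
gripper_width: 0.997
grasp_force: 0.0
```

```bash
cat >> h.py <<'E'
def goto(p,yang=None):
    o=get_obs();w=o["tool_rot"];r=R.from_quat(np.r_[w[1:],w[0]]);y=r.as_matrix()[:,1];a=np.degrees(np.arctan2(y[1],y[0]))
    print("tcp",o["eef_pos"].round(4),"yang",a.round(2),"q",o["q"].round(2),"F",o["contact_force"].round(1),"t",round(o["t"],2))
    print("shift",tool(p).round(4),"rz",None if yang is None else round(-((yang-a+180)%360-180),2))
E
python3 - <<'E'
from h import *
goto([.5455,-.1485,.231],-42.6)
E
```

```text
tcp [0.4716 0.1606 0.2313] yang -26.48 q [-0.96  0.2   0.59  2.   -0.13  0.98 -0.77] F [0.8 0.1 1. ] t 1.35
shift [-2.437e-01  2.040e-01  2.000e-04] rz 16.12
```

Call:
arm_command(commands=[-0.244, 0.204, 0, 0, 0, 16, 1, -0.244, 0.204, 0, 0, 0, 16, 1, -0.244, 0.204, 0, 0, 0, 16, 1, -0.244, 0.204, 0, 0, 0, 16, 1, -0.244, 0.204, 0, 0, 0, 16, 1, -0.244, 0.204, 0, 0, 0, 16, 1, -0.244, 0.204, 0, 0, 0, 16, 1, -0.244, 0.204, 0, 0, 0, 16, 1])

```text
t: 2.15
eef_pos: [0.5468, -0.1503, 0.2313]
tool_rot: [0.001, 0.915, 0.403, -0.0]
contact_force: [-0.9, -0.1, 0.0]
gripper_width: 1.0
grasp_force: 0.0
```

Run:
```python
from h import *
goto([.5455,-.1485,.117],-42.6)
c=snap("wrist","w1")
print("knob top exp",proj(c,[.5455,-.1485,.151]),proj(c,[.4842,-.2147,.037]))
```

```text
tcp [ 0.5468 -0.1503  0.2313] yang -42.47 q [-0.43  0.36  0.75  1.86 -0.28  1.03 -0.3 ] F [-0.9 -0.1  0. ] t 2.15
shift [ 0.0006 -0.0024  0.1143] rz 0.13
knob top exp [277.28664011 217.80788924] [278.24774254 262.39663699]
```

View pics/w1.png

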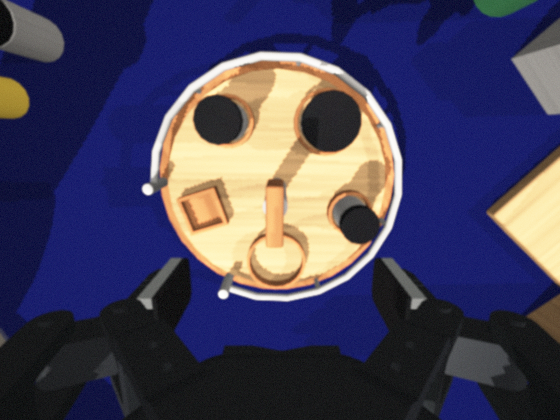

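The wrist picture shows the bar along column 275, rows 181–246, with its length pointing down to the ring at (277,258). The post tops are at (148,188) and (224,294).

Run:
```python
from h import *
c=load("w1")
k=at(c,275.3,213.5,.151);e1=at(c,275.5,181,.151);e2=at(c,274.5,246,.151);print("knob",k,np.hypot(*(e1-e2)[:2]),np.degrees(np.arctan2(*(e2-e1)[1::-1])))
for n,u,z in(("ring",(277.5,257.5),.037),("p1",(224,294),.056),("p2",(148,188),.056)):
    p=at(c,*u,z);v=(p-k)[:2];print(n,p.round(4),np.hypot(*v).round(4),np.degrees(np.arctan2(v[1],v[0])))
goto([*k[:2],.117],-42.6)
```

```text
knob [ 0.5467013 -0.1449643  0.151    ] 0.05144646029423781 -133.5989185952346
ring [ 0.4879 -0.2094  0.037 ] 0.0873 -132.40484097705414
p1 [ 0.4163 -0.195   0.056 ] 0.1397 -158.99789699272233
p2 [ 0.4467 -0.052   0.056 ] 0.1365 137.11215127720905
tcp [ 0.5468 -0.1476  0.231 ] yang -42.3 q [-0.43  0.36  0.74  1.86 -0.28  1.03 -0.31] F [ 0.3  0.4 -0.1] t 2.2
shift [ 0.0019 -0.0018  0.114 ] rz 0.3
```

Call:
arm_command(commands=[0.001, 0, 0.05, 0, 0, 0.3, 1, 0.001, 0, 0.1, 0, 0, 0.3, 1, 0.001, 0, 0.114, 0, 0, 0.3, 1, 0.001, 0, 0.114, 0, 0, 0.3, 0.1, 0.001, 0, 0.114, 0, 0, 0.3, 0, 0.001, 0, 0.114, 0, 0, 0.3, 0, 0.001, 0, 0.114, 0, 0, 0.3, 0, 0.001, 0, 0.114, 0, 0, 0.3, 0], force=50)

```text
t: 3.0
eef_pos: [0.5463, -0.1432, 0.1183]
tool_rot: [-0.003, 0.915, 0.403, -0.001]
contact_force: [-7.0, 1.2, 25.9]
gripper_width: 0.153
grasp_force: 48.1
```

Call:
arm_command(commands=[0.002, -0.002, -0.001, 0, 0, 0, 0, 0.002, -0.002, -0.001, 0, 0, 6, 0, 0.002, -0.002, -0.001, 0, 0, 12, 0, 0.002, -0.002, -0.001, 0, 0, 18, 0, 0.002, -0.002, -0.001, 0, 0, 24, 0, 0.002, -0.002, -0.001, 0, 0, 30, 0])

```text
t: 3.6
eef_pos: [0.5477, -0.1454, 0.1184]
tool_rot: [0.002, 0.989, 0.15, 0.0]
contact_force: [3.3, -11.2, -12.8]
gripper_width: 0.157
grasp_force: 49.6
```

Run:
```python
from h import *
goto([.546,-.144,.117],-102.3)
```

```text
tcp [ 0.5477 -0.1454  0.1184] yang -72.76 q [-0.44  0.56  0.79  1.96 -0.52  0.84 -0.63] F [  3.3 -11.2 -12.8] t 3.6
shift [-0.0012 -0.0018  0.0014] rz 29.54
```

Call:
arm_command(commands=[0, 0, 0, 0, 0, 6, 0, 0, 0, 0, 0, 0, 12, 0, 0, 0, 0, 0, 18, 0, 0, 0, 0, 0, 24, 0, 0, 0, 0, 0, 0, 29.5, 0, 0, 0, 0, 0, 0, 29.5, 0])

```text
$.commands: bad value
```

Call:
arm_command(commands=[0, 0, 0, 0, 0, 6, 0, 0, 0, 0, 0, 0, 12, 0, 0, 0, 0, 0, 0, 18, 0, 0, 0, 0, 0, 0, 24, 0, 0, 0, 0, 0, 0, 29.5, 0, 0, 0, 0, 0, 0, 29.5, 0])

```text
t: 4.2
eef_pos: [0.5478, -0.1479, 0.1185]
tool_rot: [0.004, 0.994, -0.107, 0.002]
contact_force: [3.9, -17.4, -15.8]
gripper_width: 0.159
grasp_force: 49.4
```

Run:
```python
from h import *
goto([.546,-.144,.231],-102)
for n in("scene","side"):c=snap(n,n+"1")
A=cv2.imread("pics/scene1.png")[230:420,80:300];B=cv2.imread("pics/side1.png")[240:370,255:400]
A=cv2.resize(A,(440,380),interpolation=2);B=cv2.resize(B,(360,323),interpolation=2)
o=np.zeros((380,800,3),np.uint8);o[:,:440]=A;o[:323,440:]=B;cv2.imwrite("pics/crop1.png",o)
```

```text
tcp [ 0.5478 -0.1479  0.1185] yang -102.32 q [-0.52  0.62  0.93  1.96 -0.63  0.88 -1.04] F [  3.9 -17.4 -15.8] t 4.2
shift [-0.0021 -0.0025 -0.1126] rz -0.32
```

View pics/crop1.png

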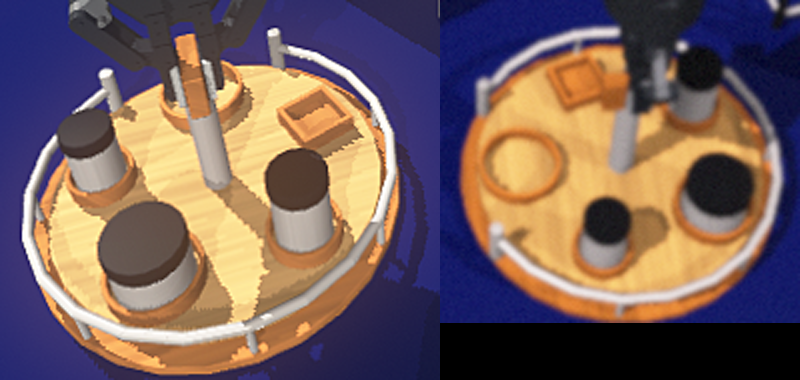

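The ring is now between the posts: side crop centre (523,164), scene crop centre about (202,100), with posts unchanged. I'll release, rise and check the angle.

Call:
arm_command(commands=[0, 0, 0, 0, 0, 0, 0.5, 0, 0, 0, 0, 0, 0, 1, 0, 0, 0, 0, 0, 0, 1, 0, 0, -0.03, 0, 0, 0, 1, 0, 0, -0.07, 0, 0, 0, 1, 0, 0, -0.12, 0, 0, 0, 1, 0, 0, -0.12, 0, 0, 0, 1])

```text
t: 5.0
eef_pos: [0.5511, -0.1442, 0.2444]
tool_rot: [-0.0, 0.995, -0.104, 0.005]
contact_force: [-1.1, -0.5, -0.7]
gripper_width: 0.997
grasp_force: 0.0
```

Run:
```python
from h import *
c=snap("wrist","w2")
goto([.466,.1355,.231])
```

```text
tcp [ 0.5498 -0.1429  0.2416] yang -101.87 q [-0.65  0.47  1.09  1.86 -0.47  1.1  -1.17] F [ 0.5  0.4 -0.6] t 5.05
shift [-0.1393 -0.2552  0.0101] rz None
```

View pics/w2.png

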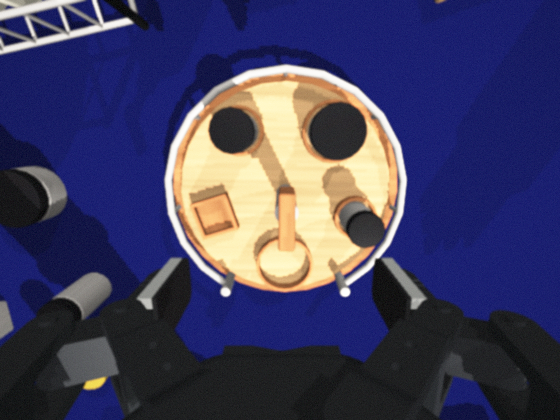

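The posts are at (226,292) and (345,291), the ring centre at about (283.5,258), and the bar runs (287,189) to (286,250). The holder sits in mid-gap.

Run:
```python
from h import *
c=load("w2");d=load("side1")
k=at(c,287,219,.151);e1=at(c,287.5,190,.151);e2=at(c,286.5,250,.151);print("knob",k,np.hypot(*(e1-e2)[:2]),np.degrees(np.arctan2(*(e2-e1)[1::-1])))
for kk in (k[:2],np.array([.5463,-.1467])):
  for n,u,z in(("ring",(283.5,257),.037),("p1",(226,291.5),.056),("p2",(345,291),.056)):
    p=at(c,*u,z);v=p[:2]-kk;print(n,p.round(4),np.hypot(*v).round(4),np.degrees(np.arctan2(v[1],v[0])))
print("side ring",at(d,288.4,306.0,.037))
I=cv2.imread("pics/w2.png");h=cv2.cvtColor(I,cv2.COLOR_BGR2HSV);print(h[257,258:262],h[257,284])
```

```text
knob [ 0.54717672 -0.14853811  0.151     ] 0.05072553116122965 167.47834102744804
ring [ 0.4668 -0.1295  0.037 ] 0.0826 166.69714033357377
p1 [ 0.4451 -0.0537  0.056 ] 0.1393 137.10269557547662
p2 [ 0.4163 -0.1949  0.056 ] 0.1389 -160.49091961546478
ring [ 0.4668 -0.1295  0.037 ] 0.0813 167.81515091136424
p1 [ 0.4451 -0.0537  0.056 ] 0.1374 137.41536308991655
p2 [ 0.4163 -0.1949  0.056 ] 0.1387 -159.65402328234703
side ring [ 0.45824183 -0.13241356  0.037     ]
[[ 15 137 242]
 [ 18 124 250]
 [ 22  97 253]
 [ 24  76 254]] [ 25  59 254]
```

Run:
```python
from h import *
s,d=load("scene0"),load("side0")
j=np.array([.4655,.1355])
for n,a,b,z in(("y1",(285.5,190),(230,215),.08),("y2",(323,183.5),(232,190),.08),("caddy",(366,181),(239,168),.08),("tub",(367,257),(308,199),.046),("mill",(440,200),(289,143),.114)):
    p,q=at(s,*a,z)[:2],at(d,*b,z)[:2];v=(p+q)/2-j;print(n,p.round(3),q.round(3),"d",np.hypot(*v).round(3),"ang",np.degrees(np.arctan2(v[1],v[0])).round(0))
goto([*j,.2],-102)
```

```text
y1 [0.389 0.129] [0.39  0.128] d 0.077 ang -175.0
y2 [0.411 0.208] [0.413 0.213] d 0.092 ang 125.0
caddy [0.454 0.289] [0.451 0.293] d 0.156 ang 95.0
tub [0.605 0.16 ] [0.604 0.159] d 0.141 ang 10.0
mill [0.616 0.315] [0.601 0.319] d 0.231 ang 52.0
tcp [ 0.5498 -0.1429  0.2416] yang -101.87 q [-0.65  0.47  1.09  1.86 -0.47  1.1  -1.17] F [ 0.5  0.4 -0.6] t 5.05
shift [-0.14   -0.2551  0.0411] rz 0.13
```

Call:
arm_command(commands=[-0.14, -0.255, 0.04, 0, 0, 0, 1, -0.14, -0.255, 0.04, 0, 0, 0, 1, -0.14, -0.255, 0.04, 0, 0, 0, 1, -0.14, -0.255, 0.04, 0, 0, 0, 1, -0.14, -0.255, 0.04, 0, 0, 0, 1, -0.14, -0.255, 0.04, 0, 0, 0, 1, -0.14, -0.255, 0.04, 0, 0, 0, 1, -0.14, -0.255, 0.04, 0, 0, 0, 1])

```text
t: 5.85
eef_pos: [0.4625, 0.1369, 0.1976]
tool_rot: [0.0, 0.995, -0.102, -0.001]
contact_force: [0.6, -1.0, -0.4]
gripper_width: 1.001
grasp_force: 0.0
```

Run:
```python
from h import *
c=snap("wrist","w3")
goto([.4655,.1355,.045],-102)
print(proj(c,[.4655,.1355,.08]))
```

```text
tcp [0.4631 0.1355 0.198 ] yang -101.89 q [-1.36  0.4   1.21  2.09 -0.46  0.96 -1.68] F [-0.3 -0.3 -0.2] t 5.9
shift [ 0.0024 -0.0006  0.153 ] rz 0.11
[281.38198629 203.20503201]
```

View pics/w3.png

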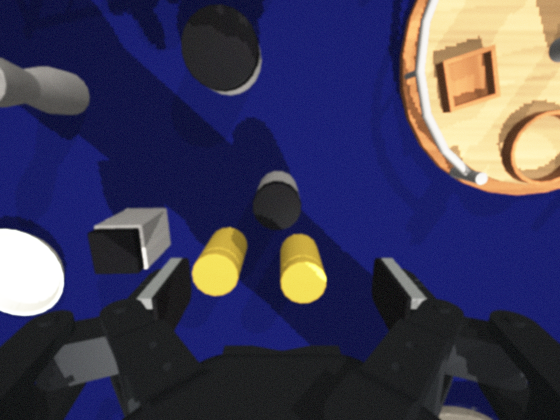

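The jar's lid centre is at (277,205), within 4 px of the prediction. The yellow jars are at (220,275) and (300,285), clear of the finger paths.

Call:
arm_command(commands=[0.002, -0.0025, 0.05, 0, 0, 0, 1, 0.002, -0.0025, 0.1, 0, 0, 0, 1, 0.002, -0.0025, 0.153, 0, 0, 0, 1, 0.002, -0.0025, 0.153, 0, 0, 0, 0.6, 0.002, -0.0025, 0.153, 0, 0, 0, 0.4, 0.002, -0.0025, 0.153, 0, 0, 0, 0.3, 0.002, -0.0025, 0.153, 0, 0, 0, 0.3, 0.002, -0.0025, 0.153, 0, 0, 0, 0.3], force=35)

```text
t: 6.7
eef_pos: [0.4679, 0.1378, 0.0475]
tool_rot: [-0.001, 0.995, -0.104, 0.002]
contact_force: [-0.2, -1.4, 9.6]
gripper_width: 0.503
grasp_force: 36.0
```

Call:
arm_command(commands=[0, 0, -0.03, 0, 0, 0, 0.3, 0, 0, -0.08, 0, 0, 0, 0.3, 0, 0, -0.13, 0, 0, 0, 0.3, 0, 0, -0.15, 0, 0, 0, 0.3, 0, 0, -0.15, 0, 0, 0, 0.3])

```text
t: 7.2
eef_pos: [0.4678, 0.1386, 0.1986]
tool_rot: [-0.003, 0.995, -0.104, 0.002]
contact_force: [-0.1, 0.7, -1.3]
gripper_width: 0.508
grasp_force: 37.3
```

Run:
```python
from h import *
o=get_obs();print(o["gripper_width"],o["grasp_force"])
goto([.459,-.129,.195],-102)
```

```text
0.5077998843338231 37.26455637719482
tcp [0.4678 0.1386 0.1986] yang -101.9 q [-1.35  0.4   1.19  2.08 -0.47  0.95 -1.69] F [-0.1  0.7 -1.3] t 7.2
shift [0.0466 0.2637 0.0023] rz 0.1
```

Call:
arm_command(commands=[0.006, 0.033, 0, 0, 0, 0, 0.3, 0.012, 0.066, 0, 0, 0, 0, 0.3, 0.018, 0.1, 0, 0, 0, 0, 0.3, 0.024, 0.135, 0, 0, 0, 0, 0.3, 0.03, 0.17, 0, 0, 0, 0, 0.3, 0.037, 0.21, 0, 0, 0, 0, 0.3, 0.044, 0.245, 0, 0, 0, 0, 0.3, 0.047, 0.264, 0, 0, 0, 0, 0.3])

```text
t: 8.0
eef_pos: [0.4561, -0.1329, 0.1949]
tool_rot: [-0.0, 0.994, -0.106, -0.0]
contact_force: [-1.2, 0.5, -2.5]
gripper_width: 0.507
grasp_force: 37.2
```

Call:
arm_command(commands=[0, 0, 0.03, 0, 0, 0, 0.3, 0, 0, 0.06, 0, 0, 0, 0.3, 0, 0, 0.09, 0, 0, 0, 0.3, 0, 0, 0.09, 0, 0, 0, 0.3, 0, 0, 0.09, 0, 0, 0, 0.3])

```text
t: 8.5
eef_pos: [0.4566, -0.1305, 0.1053]
tool_rot: [0.0, 0.995, -0.104, -0.001]
contact_force: [-0.0, 0.4, -1.3]
gripper_width: 0.511
grasp_force: 37.1
```

Run:
```python
from h import *
goto([.459,-.129,.07],-102)
a=snap("scene","scene2");b=snap("side","side2")
A=cv2.resize(a["img"][200:380,100:260,::-1],(480,540),interpolation=2);B=cv2.resize(b["img"][230:340,250:330,::-1],(320,440),interpolation=2)
o=np.zeros((540,800,3),np.uint8);o[:,:480]=A;o[:440,480:]=B;cv2.imwrite("pics/crop2.png",o)
```

```text
tcp [ 0.4566 -0.1305  0.1053] yang -101.97 q [-0.59  0.49  0.95  2.18 -0.59  0.76 -1.03] F [-0.   0.4 -1.3] t 8.5
shift [ 0.0021 -0.0019  0.0353] rz 0.03
```

View pics/crop2.png

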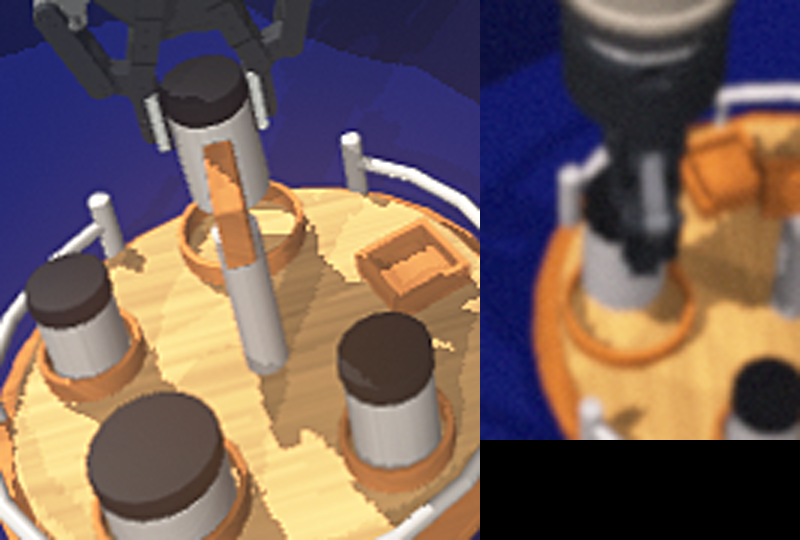

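The jar hangs upright above the ring. In the scene crop its lid centre is at (203,78) and the ring spans x 180–305. In the side crop the jar's base is at about (622,290) and the ring spans x 566–696, with its bottom edge at y 362.

Run:
```python
from h import *
s,d=load("scene2"),load("side2")
print("jar scene",at(s,100+203/3,200+78/3,.138),"side base",at(d,250+622/4,230+290/4,.058))
# ring fit: predicted outline extents for candidate centres
t=np.linspace(0,2*np.pi,90)
for c in((.459,-.129),(.4585,-.132),(.462,-.129)):
    P=[[c[0]+.036*np.cos(a),c[1]+.036*np.sin(a),.037] for a in t]
    S=np.array([proj(s,p) for p in P]);D=np.array([proj(d,p) for p in P])
    S=(S-[100,200])*3;D=(D-[250,230])*4
    print(c,"S x",S[:,0].min().round(),S[:,0].max().round(),"y",S[:,1].min().round(),S[:,1].max().round(),"D x",D[:,0].min().round(),D[:,0].max().round(),"y",D[:,1].min().round(),D[:,1].max().round())
```

```text
jar scene [ 0.45051238 -0.12927193  0.138     ] side base [ 0.69733695 -0.20953894  0.058     ]
(0.459, -0.129) S x 177.0 305.0 y 181.0 272.0 D x 87.0 219.0 y 243.0 357.0
(0.4585, -0.132) S x 172.0 300.0 y 183.0 274.0 D x 87.0 220.0 y 247.0 362.0
(0.462, -0.129) S x 179.0 307.0 y 184.0 276.0 D x 92.0 225.0 y 242.0 355.0
```

Run:
```python
from h import *
s,d=load("scene2"),load("side2")
print("side base",at(d,250+143/4,230+290/4,.058))
t=np.linspace(0,2*np.pi,90)
for c in((.456,-.129),(.453,-.129),(.450,-.129)):
    f=lambda z:np.array([[*c,z]+np.r_[.022*np.cos(a),.022*np.sin(a),0] for a in t])
    S=(np.array([proj(s,p) for p in f(.138)])-[100,200])*3;D=(np.array([proj(d,p) for p in f(.058)])-[250,230])*4
    print(c,"S x",S[:,0].min().round(),S[:,0].max().round(),"y",S[:,1].min().round(),S[:,1].max().round(),"D x",D[:,0].min().round(),D[:,0].max().round(),"y",D[:,1].min().round(),D[:,1].max().round())
```

```text
side base [ 0.45108677 -0.13472644  0.058     ]
(0.456, -0.129) S x 164.0 249.0 y 58.0 110.0 D x 107.0 190.0 y 244.0 315.0
(0.453, -0.129) S x 162.0 247.0 y 55.0 107.0 D x 102.0 184.0 y 246.0 316.0
(0.45, -0.129) S x 160.0 246.0 y 52.0 104.0 D x 97.0 179.0 y 247.0 317.0
```

Call:
arm_command(commands=[0.006, -0.002, 0, 0, 0, 0, 0.3, 0.006, -0.002, 0.012, 0, 0, 0, 0.3, 0.006, -0.002, 0.022, 0, 0, 0, 0.3, 0.006, -0.002, 0.03, 0, 0, 0, 0.3, 0.006, -0.002, 0.033, 0, 0, 0, 0.3, 0.006, -0.002, 0.033, 0, 0, 0, 0.3])

```text
t: 9.2
eef_pos: [0.463, -0.1296, 0.0716]
tool_rot: [0.0, 0.995, -0.104, -0.001]
contact_force: [-0.4, -0.1, -1.4]
gripper_width: 0.502
grasp_force: 37.2
```

Call:
arm_command(commands=[0, 0, 0.001, 0, 0, 0, 0.3, 0, 0, 0.002, 0, 0, 0, 0.3, 0, 0, 0.002, 0, 0, 0, 0.3])

```text
t: 9.5
eef_pos: [0.4637, -0.1295, 0.0704]
tool_rot: [-0.0, 0.995, -0.104, 0.0]
contact_force: [0.2, -0.1, -1.7]
gripper_width: 0.512
grasp_force: 37.2
```

Call:
arm_command(commands=[0, 0, 0.001, 0, 0, 0, 0.3, 0, 0, 0.0015, 0, 0, 0, 0.3, 0, 0, 0.0015, 0, 0, 0, 0.3])

```text
t: 9.8
eef_pos: [0.4643, -0.1296, 0.0695]
tool_rot: [-0.0, 0.995, -0.104, 0.001]
contact_force: [-1.1, 2.0, 8.6]
gripper_width: 0.502
grasp_force: 37.4
```

The TCP at 69.5 mm matches the holder floor, and the upward force confirms contact. Now I'll release.

Call:
arm_command(commands=[0, 0, 0, 0, 0, 0, 0.55, 0, 0, 0, 0, 0, 0, 0.7, 0, 0, 0, 0, 0, 0, 0.9, 0, 0, 0, 0, 0, 0, 0.9, 0, 0, -0.03, 0, 0, 0, 0.9, 0, 0, -0.08, 0, 0, 0, 0.9, 0, 0, -0.13, 0, 0, 0, 0.9, 0, 0, -0.13, 0, 0, 0, 0.9])

```text
t: 10.6
eef_pos: [0.467, -0.1306, 0.2036]
tool_rot: [-0.0, 0.995, -0.104, 0.004]
contact_force: [0.2, 0.4, -0.0]
gripper_width: 0.897
grasp_force: 0.0
```

Run:
```python
from h import *
goto([.459,-.129,.2])
a=snap("scene","scene3");b=snap("side","side3")
A=cv2.resize(a["img"][200:380,100:260,::-1],(480,540),interpolation=2);B=cv2.resize(b["img"][230:340,250:330,::-1],(320,440),interpolation=2)
o=np.zeros((540,800,3),np.uint8);o[:,:480]=A;o[:440,480:]=B;cv2.imwrite("pics/crop3.png",o)
```

```text
tcp [ 0.467  -0.1306  0.2036] yang -101.91 q [-0.78  0.35  1.15  2.08 -0.4   0.94 -1.19] F [ 0.2  0.4 -0. ] t 10.6
shift [-0.0082  0.0001  0.0036] rz None
```

View pics/crop3.png

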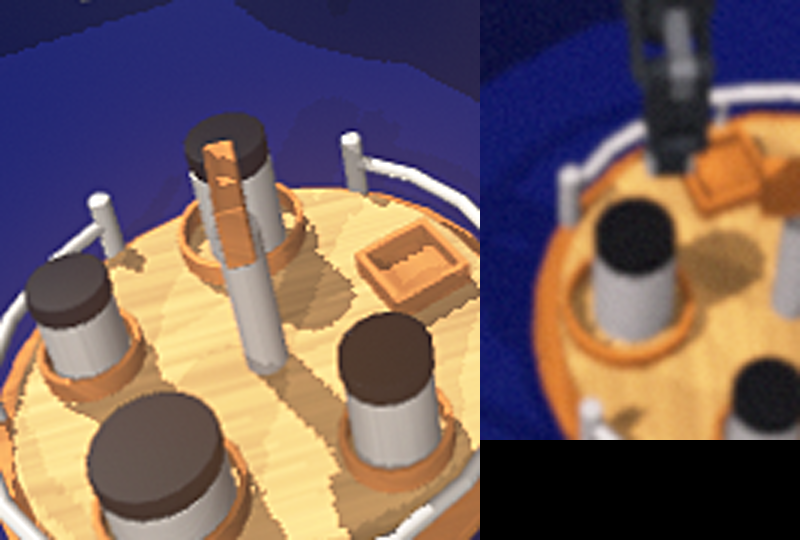

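The jar stands upright inside the ring (side crop centre about (633,270)). The ring still faces mid-gap, and the gripper is clear.

```bash
python3 -c "
from station import hand_in
print(hand_in())"
```

```text
the job is handed in; nothing more can be done
None
```

I turned the rack until the round holder faced the middle of the rail gap (within about 1°), then set the jar upright in it, released it cleanly, and handed in the job at about 10.6 s; the judge's verdict was not shown.

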